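# Index the plate and set the hold-down clearance

### The arm

A 6-joint arm with a two-finger parallel gripper is mounted at the origin on the work surface. World frame = base frame: x ahead of the robot, y to its left, z up, the work surface at z = 0. Lengths are in m, angles in rad, forces in N, time in s.
With the tool pointing down it reaches from about 0.35 to 0.775 m from the base axis. Payload 5.5 kg.
Tool frame: the origin (TCP) lies between the finger pads, 19 mm behind the fingertips; this is the grasp point; z points along the fingers, y is the line along which they close (so a half turn about z gives the same grasp; the last joint's range is limited). The gripper opens to 85 mm and grips with 20 to 120 N. Pads are 22 mm wide; open, the fingers measure 114 mm over their backs; the gripper's body (76 mm by 85 mm) begins 54 mm behind the grasp point. The pads swing forward as they close: fully open they stand 13 mm farther back than shut.
Start: joints at [-1.246, 0.313, 0.046, 1.304, 0, 1.431], TCP at [0.258, -0.514, 0.25] pointing down, gripper open.
Joint ranges: [-2.76, 2.76], [-0.86, 1.69], [-1.03, 1.26], [-2.2, 2.34], [-1.47, 1.5], [-3.14, 3.14]. Speed limits (rad/s): [2.57, 2.57, 3.14, 3.14, 3.14, 3.14].

### API

Orientations are given as a unit quaternion [w, x, y, z].
In Python, from workcell import env gives the robot as it stands.
- The arm moves only by the tool carry_out, never from a script. Its argument "increments" is a list that holds one entry, the list of rows, each a list of 6 numbers: the shift along the tool's x, y, z each as a share of 50 cm, from -1 to 1, then the turn, a rotation vector about the tool's x, y, z each as a share of 2 pi rad, from -1 to 1. In form: [[[x, y, z, ax, ay, az], ...]]. A call has 1 to 5 rows; each row is the pose to reach, as a shift and turn from the pose commanded when the call began, along the tool's axes at that moment, turning the shorter way round; what a row does not reach only later rows make up. A row lasts 1/8 s, in which the tool goes at most 62.5 mm and 10.7 degrees, less where a joint would pass 70% of its speed; a pose out of reach is approached as far as the arm can. A call with a number of a shift or a turn outside -1 to 1 is refused whole. A call with a gripper value outside its range is refused whole. "jaw" is the closure, from 0 (fully open) to 1 (shut), set as the call begins (left out, the last holds). The fingers move at their own pace and stop on an object; "squeeze" is the grip in N (left out, the last holds). Time passes only in rows, so rows that repeat a pose let the fingers close. It gives the time, the measured TCP pose, the force, the opening and the grip force at its end, in the units of the state.
- env.get_state(): the state, without advancing time (a new reading comes with each control period).
- env.read_camera(name): name is "side" or "top"; returns a dict with "frame" (480x640x3 uint8, blue, green, red), "z_map" (480x640 float32, m along the optical axis (not along the pixel's ray), 0 where there is no reading), "intrinsics" (3x3 intrinsics, pixels), "R" (3x3) and "t" (3): a world point X has camera coordinates R X + t. Camera axes: x right, y down, z forward; pixel columns grow to the right and rows downward; lengths in m; the calibration is good to about 2 mm. A picture is of the moment at which its call begins.
- env.hand_in(): hands the job in; it is judged then, once.
Trained networks look in the newest picture that a camera, given by its name, has taken for a name from the list of things; names that differ only in an ending like _2 or _b are one class to them, and where a whole thing is asked for, a point or a joint stands for the part that bears it (a point fixed in the world has none). Each returns a list of dicts, best first, with "score" (0 to 1); they miss things now and then, are a little off and sometimes report something else, mostly with a low value. They report only what shows in the picture. A call takes as long as a camera call.
- env.find_in(camera, name): "position" ([x, y, z] in m, in world coordinates, good to about 4 mm: the middle of the surface that is visible of it).
The state is a dict: "clock": time; "joint_pos": joint angles; "qvel": joint speeds; "tau": joint torques, N m; "tcp_pos": TCP position; "orientation": TCP orientation; "wrist_force": force on the tool from outside, world axes, zero at the start; "ft_torque": the same for the moment, N m; "finger_gap": finger opening in m; "grip_force": force on a finger pad.
Only numpy, scipy, OpenCV 4.12 (cv2) and the standard library are available. Lean on these libraries where they do the work, as an engineer would, in place of code of your own. Each camera call takes 0.05 s, during which the arm holds its last target. There are 200 camera calls.

### The job

On the blue fixture, swing the round plate by its handle post, counterclockwise seen from above, until it clicks into its detent, and let go of the post. Then turn the winged thumbscrew clockwise until it seats, back it off a quarter turn, and finish while still holding the wing between the fingers, so that the lock nut can be set. Leave the plate in its detent and the other things on the bench where they are.

Things in the scene. Friction and masses are not known exactly. Their poses are not given: they have to be found in the camera images.
- turntable_centre (a point): Centre of the upper face of the round steel plate (172 mm across, face 40 mm above the bench), on its vertical axis; x turns with the plate. A steel hub 28 mm across, 8 mm high, is at the centre; the dark slots are flush. The plate sits on a blue base 240 x 270 mm, 18 mm high, bolted down at a different place and yaw each time.
- detent_block (a point): Top centre of the steel block, 26 mm square, 48 mm above the bench, outside the plate's rim, 107 mm from its centre, on the side away from the robot. Its spring plunger drops between two small teeth on the rim at the detent, and the handle post then lies straight across the plate from this block, nearest the robot.
- handle_top (a point): Centre of the top of the handle post, 85 mm above the bench: an upright black round post, 20 mm in diameter, 45 mm tall, standing on the plate 62 mm from its centre.
- turntable (a joint): Plate angle in rad, growing counterclockwise seen from above; starts between 0 and 0.6. The detent is at 1.20: it takes about 10 N at the post to enter or leave, holds the plate, and pulls it to centre from 0.07 rad away. It can be overshot: end stop at 1.55. Before it the plate turns with light friction (1.5 N at the post) and stays where it is left.
- thumbscrew_grip (a point): Grip point of the thumbscrew, on its vertical axis at mid-height of its wing, 103 mm above the bench, 78 mm from the plate's centre. The wing is a black upright bar 44 mm long, 12 mm thick, 32 mm tall, turning about its middle at constant height; this point's x runs along its length, z is up. It stands above the bracket arm. A brass shoe under the arm goes down on to the plate.
- bracket_arm (a point): Top centre of the blue bracket arm, 73 mm above the bench: 36 mm wide, 85 mm long, reaching from its column outside the plate's rim in over the rim towards the plate's centre. It carries the thumbscrew, with a 12 mm gap between arm and wing. The point's y runs along the arm, and +y points to the plate's centre.
- thumbscrew (a joint): Thumbscrew angle in rad, growing clockwise seen from above (tightening); starts between 1.2 and 2.7. It seats at 3.50, a hard stop, where the wing lies in line with the bracket arm. A quarter turn back is 1.93, where the wing lies square across the arm. Light friction (0.05 N m); it stays where it is left.
- wrench: Open-ended steel wrench, about 180 mm long, lying loose on the bench on the handle post's side of the fixture, to be left alone; the origin is at the middle of its underside.
- parts_bin: Grey open plastic bin, 110 x 150 x 50 mm, loose on the bench beyond the bracket side of the fixture, to be left alone; the origin is at the centre of its underside.
- carton: White paper carton, 70 x 110 x 45 mm, loose on the bench behind the fixture, to be left alone; the origin is at the centre of its underside.
- grease_jar: Closed jar, 60 mm in diameter and 70 mm tall, loose on the bench behind the fixture, to be left alone; the origin is at the centre of its underside.

How it is judged:
On the way, in this order (a step that is already met when the one before it is completed fails the run):
1. the plate rests in its detent and the handle post has been let go (value of joint turntable between 1.14 and 1.26 rad and contact force between the fingers and turntable below 0.5 N), for 0.2 s.
2. the thumbscrew is turned clockwise until it seats (value of joint thumbscrew above 3.43 rad), for 0.1 s.
At the end, for the whole second after the job is handed in: The thumbscrew has been seated and is backed off a quarter turn from its seat (within 0.23 rad, about 13 degrees), still, and held between the fingers (over 4 N, TCP within 40 mm of the grip point), with the plate in its detent (within 0.06 rad) (value of joint thumbscrew between 1.7 and 2.16 rad and velocity of joint thumbscrew between -0.1 and 0.1 rad/s and contact force between the fingers and thumbscrew above 4 N and distance between the grasp point and thumbscrew_grip below 0.04 m and value of joint turntable between 1.14 and 1.26 rad); the arm keeps its last pose, push and grip.
It fails at once if the wrench is pushed away by more than 30 mm (distance of wrench from where it was at the start of the episode above 0.03 m).
It fails at once if the parts bin is pushed away by more than 30 mm (distance of parts_bin from where it was at the start of the episode above 0.03 m).
It fails at once if the carton is pushed away by more than 30 mm (distance of carton from where it was at the start of the episode above 0.03 m).
It fails at once if the jar is pushed away by more than 30 mm (distance of grease_jar from where it was at the start of the episode above 0.03 m).
It also fails if it takes over 72 s, if anything falls off the work surface, if the arm or the gripper's body presses on something with over 40 N, if the wrist force passes 120 N, or if a joint passes its speed limit or range.

## Working session

There is one attempt and no reset: what is moved stays moved. The work goes in short steps, Python scripts to look and compute and a tool call to move; the robot and the scene stay as the last step left them, time stands still between calls to the robot, and variables do not carry over. Pictures are saved under pics/ and viewed, at most 10 in all, crops included, and the job is handed in when it is done.

Besides the shell and the picture viewer there is one more tool, called as a command line: name --argument value ..., lists and objects as JSON in quotes. carry_out: Moves the arm, as the interface text tells. Its arguments: {"type":"object","properties":{"increments":{"type":"array","items":{"type":"array","items":{"type":"array","items":{"type":"number","minimum":-1,"maximum":1}}}},"jaw":{"type":"number"},"squeeze":{"type":"number"}},"required":["increments"]}

```bash
mkdir -p pics; cat > h.py <<'E'
import numpy as np, cv2
from workcell import env
def world(c,u,v,z=None):
    K=c["intrinsics"];R=c["R"];t=c["t"]
    d=np.linalg.inv(K)@np.array([u,v,1.]); C=-R.T@t; dw=R.T@d
    s=(z-C[2])/dw[2] if z is not None else c["z_map"][int(v),int(u)]
    return C+s*dw
def pix(c,X):
    p=c["intrinsics"]@(c["R"]@np.array(X)+c["t"]); return p[:2]/p[2]
E
python3 - <<'E'
from h import *
for n in ["top","side"]:
    c=env.read_camera(n); cv2.imwrite(f"pics/{n}0.png",c["frame"])
    np.set_printoptions(precision=4,suppress=True)
    print(n,-c["R"].T@c["t"])
    for k in ["turntable_centre","detent_block","handle_top","thumbscrew_grip","bracket_arm","wrench","parts_bin","carton","grease_jar"]:
        for r in env.find_in(n,k)[:2]: print(k,r["position"],r["score"],pix(c,r["position"]))
print(env.get_state())
E
```

```text
top [0.3568 0.0498 1.2527]
turntable_centre [0.531, -0.0557, 0.0425] 0.6 [364.969  257.3705]
detent_block [0.5261, -0.0748, 0.0199] 0.56 [373.1191 260.165 ]
handle_top [0.5316, -0.0609, 0.0378] 0.89 [367.1549 257.1678]
thumbscrew_grip [0.5293, -0.1372, 0.1178] 0.7 [407.2138 248.3169]
bracket_arm [0.5233, -0.0708, 0.0177] 0.92 [371.4014 261.7525]
wrench [0.5123, 0.1807, 0.0053] 0.75 [259.1403 279.6822]
carton [0.7087, 0.0035, 0.0446] 0.8 [328.8481 181.6009]
carton [0.5166, 0.1817, 0.0062] 0.65 [258.4786 277.7642]
grease_jar [0.6993, -0.1763, 0.0694] 0.88 [411.0627 173.8878]
side [0.4728 0.7488 0.5154]
turntable_centre [0.5273, -0.0354, 0.0399] 0.86 [341.3548 258.0638]
detent_block [0.5346, -0.0193, 0.0175] 0.67 [336.9083 270.9454]
handle_top [0.5324, -0.0387, 0.0407] 0.57 [339.0808 256.7606]
bracket_arm [0.5317, -0.0174, 0.0175] 0.71 [338.207  271.5396]
wrench [0.5169, 0.1898, 0.01] 0.98 [335.4754 342.6014]
carton [0.7113, 0.0296, 0.0426] 0.76 [247.4676 267.0689]
carton [0.7065, -0.157, 0.0411] 0.41 [270.763  226.1155]
grease_jar [0.7092, -0.1555, 0.0418] 0.79 [269.4961 226.0674]
grease_jar [0.5328, -0.1364, 0.1013] 0.63 [343.5694 211.0145]
{'clock': 1.0, 'joint_pos': array([-1.2456,  0.3131,  0.0461,  1.3036, -0.    ,  1.4312]), 'qvel': array([ 0.0006,  0.0013, -0.0009, -0.0018, -0.0005, -0.001 ]), 'tau': array([  0.    , -48.0475,  29.8818,   0.0005,  -0.0001,   0.    ]), 'tcp_pos': array([ 0.2578, -0.514 ,  0.2501]), 'orientation': array([0.0001, 0.9731, 0.2303, 0.    ]), 'wrist_force': array([ 0.3203, -0.4074,  0.3888]), 'ft_torque': array([0.0347, 0.0223, 0.0426]), 'grip_force': 0.0, 'finger_gap': 0.08559200725885567}
```

```bash
python3 - <<'E'
import cv2
a=cv2.imread("pics/top0.png")[150:350,220:480]; cv2.imwrite("pics/top0c.png",cv2.resize(a,None,fx=3,fy=3,interpolation=2))
a=cv2.imread("pics/side0.png")[150:390,200:500]; cv2.imwrite("pics/side0c.png",cv2.resize(a,None,fx=2.5,fy=2.5,interpolation=2))
E
```

```text
(no output)
```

View pics/top0c.png

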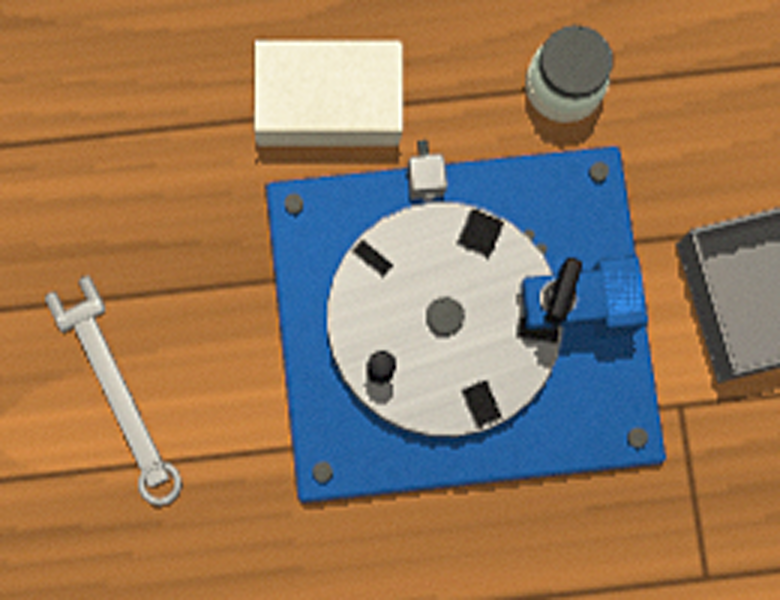

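View pics/side0c.png

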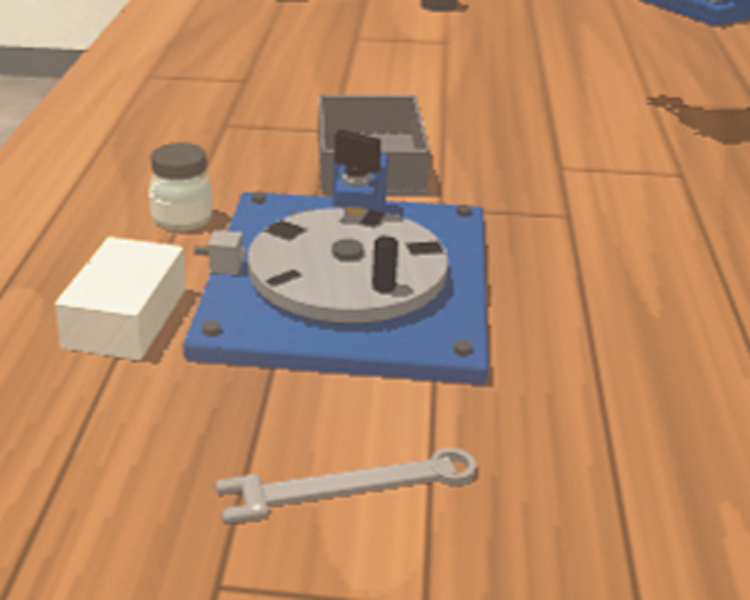

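The top crop shows the hub at px (368,256), the post top at (347,270), the block at (363,207) and the wing at (408,246). The wing runs up and slightly right. The wrench is at the left, the bin at the right, and the carton and jar are behind. Next I measure metrically.

```bash
cat >> h.py <<'E'
def cloud(c):
    v,u=np.mgrid[0:480,0:640]; z=c["z_map"]; P=np.stack([(u+0.0)*z,v*z,z],-1)@np.linalg.inv(c["intrinsics"]).T
    return (P-c["t"])@c["R"], z>0
def fit(verbose=True):
    c=env.read_camera("top"); P,ok=cloud(c); o={}
    g=c["frame"].astype(int); sat=g.max(-1)-g.min(-1)
    near=ok&(np.hypot(P[...,0]-.53,P[...,1]+.055)<.2)
    m=near&(abs(P[...,2]-.04)<.006)&(sat<40)&(g.min(-1)>110)
    q=P[m]; o["plate"]=(np.array(cv2.minEnclosingCircle(q[:,:2].astype(np.float32))[0]),len(q),cv2.minEnclosingCircle(q[:,:2].astype(np.float32))[1])
    m=near&(P[...,2]>.075)&(P[...,2]<.095)&(g.max(-1)<90)&(P[...,1]>-.06); q=P[m]; o["post"]=(q.mean(0),len(q))
    m=near&(P[...,2]>.095)&(P[...,2]<.13)&(g.max(-1)<110); q=P[m]
    if len(q)>5: 
        r=cv2.minAreaRect((q[:,:2]*1000).astype(np.float32)); w,V=np.linalg.eigh(np.cov(q[:,:2].T)); a=V[:,1]
        o["wing"]=(q.mean(0),q[:,2].max(),len(q),r,np.degrees(np.arctan2(a[1],a[0])))
    m=near&(abs(P[...,2]-.048)<.006)&(sat<40)&(P[...,0]>.62); q=P[m]; o["block"]=(q.mean(0),len(q))
    m=near&(abs(P[...,2]-.073)<.006)&(sat>60); q=P[m]; o["arm"]=(cv2.minAreaRect((q[:,:2]*1000).astype(np.float32)),len(q))
    if verbose:
        for k,v in o.items(): print(k,v)
    return c,o
E
python3 - <<'E'
from h import *
np.set_printoptions(precision=4,suppress=True)
c,o=fit()
for n,u,v,z in [("hub",368.3,255.7,.048),("post",346.9,270.2,.085),("block",362.7,207.8,.048),("wing",408.5,246,.119)]: print(n,world(c,u,v,z))
E
```

```text
plate (array([ 0.5998, -0.0592]), 4270, 0.15027345716953278)
post (array([ 0.4997, -0.0107,  0.085 ]), 69)
wing (array([ 0.5333, -0.1388,  0.1149]), np.float64(0.12445253750816891), 145, ((534.451904296875, -139.96987915039062), (12.043639183044434, 44.35133743286133), 65.73204803466797), np.float64(154.6759881627201))
block (array([ 0.6917, -0.025 ,  0.0459]), 880)
arm (((534.5817260742188, -159.6958770751953), (84.32080078125, 49.563072204589844), 89.4297866821289), 558)
hub [ 0.533  -0.0628  0.048 ]
post [ 0.5022 -0.0112  0.085 ]
block [ 0.6401 -0.0638  0.048 ]
wing [ 0.5336 -0.1403  0.119 ]
```

```bash
cat >> h.py <<'E'
from scipy.spatial.transform import Rotation as Ro
def Rt(yaw):  # tool down, closing axis at yaw (deg, world)
    a=np.radians(yaw); y=np.array([np.cos(a),np.sin(a),0]); z=np.array([0,0,-1.]); return np.stack([np.cross(y,z),y,z],1)
def row(target,yaw,frm=None):
    s=env.get_state(); 
    if frm is None:
        q=s["orientation"]; p=s["tcp_pos"]; R=Ro.from_quat(np.r_[q[1:],q[0]]).as_matrix()
    else: p,R=np.array(frm[0]),Rt(frm[1])
    d=R.T@(np.array(target)-p)/.5; w=Ro.from_matrix(R.T@Rt(yaw)).as_rotvec()/(2*np.pi)
    return [float(round(x,4)) for x in np.r_[d,w]]
E
python3 -c "
from h import *
print(row([.5005,-.011,.2],32.4)); print(row([.38,-.26,.22],-16))"
```

```text
[0.885, -0.6818, 0.1, 0.0, 0.0, -0.266]
[0.4463, -0.3446, 0.06, 0.0, 0.0, -0.1316]
```

carry_out --increments '[[[0.446,-0.345,0.06,0,0,-0.132],[0.446,-0.345,0.06,0,0,-0.132],[0.446,-0.345,0.06,0,0,-0.132],[0.446,-0.345,0.06,0,0,-0.132],[0.446,-0.345,0.06,0,0,-0.132]]]' --jaw 0

```text
clock: 1.68
tcp_pos: [0.3802, -0.2571, 0.2199]
orientation: [-0.0, 0.796, 0.605, 0.0]
wrist_force: [1.0, -0.4, -0.4]
finger_gap: 0.0854
grip_force: 0.0
```

```bash
python3 -c "
from h import *
s=env.get_state();print(s['tcp_pos'],s['joint_pos'])
print(row([.5005,-.011,.2],32.4,([.38,-.26,.22],-16)), row([.5005,-.011,.2],32.4))"
```

```text
[ 0.3802285  -0.25708669  0.219911  ] [-7.69895158e-01  1.02235330e-01 -2.94821879e-01  1.17400958e+00
  2.76363272e-04  1.07173874e+00]
[0.5451, 0.0944, 0.04, 0.0, 0.0, -0.1344] [0.5386, 0.1001, 0.04, 0.0, -0.0001, -0.1331]
```

carry_out --increments '[[[0.541,0.098,0.04,0,0,-0.134],[0.541,0.098,0.04,0,0,-0.134],[0.541,0.098,0.04,0,0,-0.134],[0.541,0.098,0.04,0,0,-0.134],[0.541,0.098,0.04,0,0,-0.134]]]'

```text
clock: 2.3
tcp_pos: [0.5016, -0.0101, 0.1998]
orientation: [0.0, 0.479, 0.878, 0.0]
wrist_force: [-0.0, 0.0, 0.6]
finger_gap: 0.0855
grip_force: 0.0
```

carry_out --increments '[[[0,0,0,0,0,0],[0,0,0,0,0,0]]]'

```text
clock: 2.55
tcp_pos: [0.5005, -0.0134, 0.2]
orientation: [-0.0, 0.482, 0.876, -0.0]
wrist_force: [-0.6, 0.9, -0.6]
finger_gap: 0.0855
grip_force: 0.0
```

```bash
python3 -c "
from h import *
s=env.get_state();print(s['tcp_pos'],s['joint_pos'])
print(row([.5005,-.011,.075],32.4))"
```

```text
[ 0.50050644 -0.01343244  0.199969  ] [-1.87020386e-01  1.92093176e-01 -2.37967663e-01  1.14098353e+00
 -4.90291284e-04  8.19486577e-01]
[0.0042, 0.0027, 0.2499, -0.0001, 0.0, -0.0002]
```

carry_out --increments '[[[0.004,0.003,0.1,0,0,0],[0.004,0.003,0.2,0,0,0],[0.004,0.003,0.25,0,0,0],[0.004,0.003,0.25,0,0,0]]]'

```text
clock: 3.05
tcp_pos: [0.4988, -0.0116, 0.0734]
orientation: [-0.002, 0.483, 0.876, -0.001]
wrist_force: [-0.3, -0.2, 0.7]
finger_gap: 0.0853
grip_force: 0.0
```

carry_out --increments '[[[0,0,0,0,0,0],[0,0,0,0,0,0],[0,0,0,0,0,0],[0,0,0,0,0,0],[0,0,0,0,0,0]]]' --jaw 1 --squeeze 25

```text
clock: 3.68
tcp_pos: [0.5013, -0.0107, 0.0758]
orientation: [0.001, 0.482, 0.876, -0.0]
wrist_force: [-1.7, -0.8, 6.6]
finger_gap: 0.0194
grip_force: 25.1
```

```bash
python3 - <<'E'
from h import *
np.set_printoptions(precision=4,suppress=True)
s=env.get_state(); print(s["tcp_pos"],s["finger_gap"],s["grip_force"],s["wrist_force"])
C=np.array([.533,-.063]); p=s["tcp_pos"][:2]-C; r=np.hypot(*p); a=np.degrees(np.arctan2(p[1],p[0])); print(r,a)
q=s["orientation"]; y=Ro.from_quat(np.r_[q[1:],q[0]]).as_matrix()[:,1]; yaw=np.degrees(np.arctan2(y[1],y[0])); print(yaw)
for d in [8,16,24,32,40,46,50,53,56,59]:
    b=np.radians(a+d); t=[C[0]+.062*np.cos(b),C[1]+.062*np.sin(b),.075]
    print(d,row(t,yaw+d))
E
```

```text
[ 0.5013 -0.0107  0.0758] 0.019357120686724263 25.060819387435913 [-1.7419 -0.8355  6.6087]
0.0611356337107488 121.19091160595572
32.384823424269285
8 [0.0009, -0.0172, 0.0016, 0.0001, 0.0002, -0.0222]
16 [-0.0024, -0.0342, 0.0016, 0.0001, 0.0002, -0.0444]
24 [-0.0079, -0.0506, 0.0016, 0.0, 0.0002, -0.0667]
32 [-0.0157, -0.0661, 0.0016, 0.0, 0.0002, -0.0889]
40 [-0.0256, -0.0803, 0.0016, 0.0, 0.0002, -0.1111]
46 [-0.0343, -0.0899, 0.0016, 0.0, 0.0002, -0.1278]
50 [-0.0406, -0.0959, 0.0016, 0.0, 0.0002, -0.1389]
53 [-0.0456, -0.1, 0.0016, -0.0, 0.0002, -0.1472]
56 [-0.0508, -0.1039, 0.0016, -0.0, 0.0002, -0.1556]
59 [-0.0562, -0.1075, 0.0016, -0.0, 0.0002, -0.1639]
```

carry_out --increments '[[[0.001,-0.017,0.001,0,0,-0.022],[-0.002,-0.034,0.001,0,0,-0.044],[-0.008,-0.051,0.001,0,0,-0.067],[-0.016,-0.066,0.001,0,0,-0.089],[-0.026,-0.08,0.001,0,0,-0.111]]]'

```text
clock: 4.3
tcp_pos: [0.4755, -0.0439, 0.0758]
orientation: [0.002, 0.151, 0.988, -0.001]
wrist_force: [0.8, -2.8, 5.7]
finger_gap: 0.0193
grip_force: 25.3
```

carry_out --increments '[[[0,0,0,0,0,0],[0,0,0,0,0,0]]]'

```text
clock: 4.55
tcp_pos: [0.4755, -0.044, 0.0758]
orientation: [0.002, 0.154, 0.988, -0.001]
wrist_force: [-0.7, -2.3, 7.1]
finger_gap: 0.0192
grip_force: 25.4
```

```bash
cat > arc.py <<'E'
from h import *
import sys
np.set_printoptions(precision=4,suppress=True)
s=env.get_state(); print(s["tcp_pos"],s["finger_gap"],s["grip_force"],s["wrist_force"],s["ft_torque"])
C=np.array([.533,-.063]); p=s["tcp_pos"][:2]-C; r=np.hypot(*p); a=np.degrees(np.arctan2(p[1],p[0])); print(r,a)
q=s["orientation"]; y=Ro.from_quat(np.r_[q[1:],q[0]]).as_matrix()[:,1]; yaw=np.degrees(np.arctan2(y[1],y[0])); print(yaw)
for d in map(float,sys.argv[1:]):
    b=np.radians(a+d); t=[C[0]+.062*np.cos(b),C[1]+.062*np.sin(b),.075]
    print(d,row(t,yaw+d))
E
python3 arc.py 4 8 12 16 20
```

```text
[ 0.4755 -0.044   0.0758] 0.019243466890568748 25.44099658727646 [-0.6782 -2.3427  7.1243] [-0.43    0.1603 -0.1343]
0.06054361831382901 161.7399802558032
72.306261803138
4.0 [0.0027, -0.0086, 0.0017, -0.0002, 0.0006, -0.0111]
8.0 [0.0019, -0.0172, 0.0017, -0.0002, 0.0006, -0.0222]
12.0 [0.0005, -0.0258, 0.0017, -0.0003, 0.0005, -0.0333]
16.0 [-0.0015, -0.0342, 0.0017, -0.0003, 0.0005, -0.0444]
20.0 [-0.0041, -0.0425, 0.0017, -0.0003, 0.0005, -0.0556]
```

carry_out --increments '[[[0.001,-0.009,0,0,0,-0.011],[0.001,-0.017,0,0,0,-0.022],[0,-0.026,0,0,0,-0.033],[-0.002,-0.034,0,0,0,-0.044],[-0.003,-0.038,0,0,0,-0.05]]]'

```text
clock: 5.18
tcp_pos: [0.4732, -0.0602, 0.0758]
orientation: [0.004, -0.005, 1.0, 0.002]
wrist_force: [6.0, 6.9, 2.4]
finger_gap: 0.0191
grip_force: 25.3
```

carry_out --increments '[[[0,0,0,0,0,0],[0,0,0,0,0,0]]]'

```text
clock: 5.42
tcp_pos: [0.473, -0.0612, 0.0758]
orientation: [0.003, -0.004, 1.0, 0.0]
wrist_force: [5.7, 2.5, 1.8]
finger_gap: 0.0192
grip_force: 25.3
```

```bash
python3 arc.py 2
```

```text
[ 0.473  -0.0612  0.0758] 0.019155726459014522 25.281598269939423 [5.7489 2.4659 1.8383] [ 0.5823 -1.0135  0.2613]
0.05999377794113935 178.2994668308848
90.44234026520287
2.0 [0.0041, -0.0042, 0.0016, 0.0001, 0.001, -0.0056]
```

carry_out --increments '[[[0,0,0,0,0,0],[0,0,0,0,0,0],[0,0,0,0,0,0],[0,0,0,0,0,0]]]' --jaw 0

```text
clock: 5.92
tcp_pos: [0.4696, -0.0615, 0.0743]
orientation: [-0.0, -0.003, 1.0, -0.0]
wrist_force: [0.2, 0.2, -0.4]
finger_gap: 0.0854
grip_force: 0.0
```

carry_out --increments '[[[0,0,-0.1,0,0,0],[0,0,-0.2,0,0,0],[-0.02,0,-0.28,0,0,0],[0.3,0,-0.28,0,0,0],[0.3,0,-0.28,0,0,0]]]'

```text
clock: 6.55
tcp_pos: [0.3543, -0.0625, 0.2149]
orientation: [0.0, -0.003, 1.0, -0.0]
wrist_force: [-0.6, -0.0, 0.3]
finger_gap: 0.0854
grip_force: 0.0
```

```bash
python3 - <<'E'
from h import *
np.set_printoptions(precision=4,suppress=True)
s=env.get_state(); print(s["tcp_pos"],s["clock"],s["finger_gap"])
c,o=fit()
cs=env.read_camera("side")
a=cv2.resize(c["frame"][150:350,260:460],(600,600)); cv2.imwrite("pics/t1.png",a)
E
```

```text
[ 0.3543 -0.0625  0.2149] 6.55 0.08544017235432422
plate (array([ 0.6  , -0.059]), 4278, 0.1503795087337494)
post (array([ 0.4719, -0.056 ,  0.0848]), 34)
wing (array([ 0.5336, -0.1389,  0.1147]), np.float64(0.12258297146520697), 144, ((534.0072631835938, -139.98916625976562), (12.427290916442871, 43.333595275878906), 65.38092803955078), np.float64(154.88521719267024))
block (array([ 0.6912, -0.0259,  0.0459]), 870)
arm (((534.9317626953125, -159.68238830566406), (84.16395568847656, 49.91154098510742), 89.00015258789062), 555)
```

View pics/t1.png

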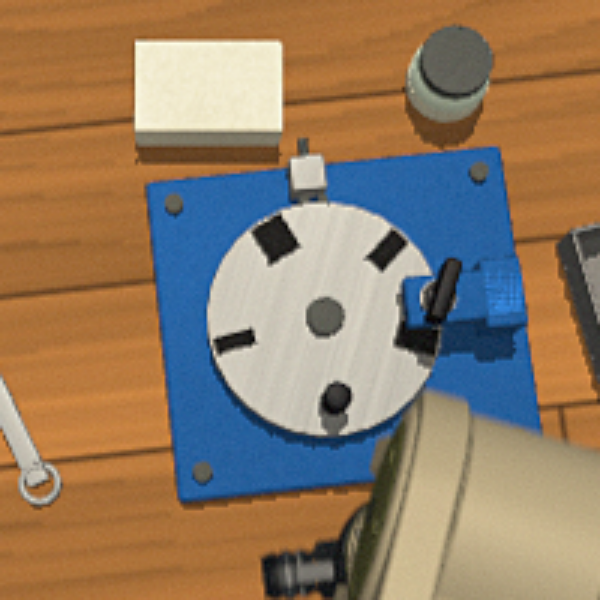

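The plate has turned. The post is nearly opposite the block, at px (372,281), and the rim teeth are at the plunger, around crop (318,197). I'll check the angle more exactly.

```bash
python3 - <<'E'
from h import *
np.set_printoptions(precision=4,suppress=True)
c=env.read_camera("top"); P,ok=cloud(c); g=c["frame"].astype(int)
m=ok&(abs(P[...,2]-.085)<.008)&(g.max(-1)<90)&(np.hypot(P[...,0]-.471,P[...,1]+.062)<.03); q=P[m]
print("post",q.mean(0),m.sum())
sat=g.max(-1)-g.min(-1)
m=ok&(abs(P[...,2]-.048)<.004)&(sat<45)&(np.hypot(P[...,0]-.64,P[...,1]+.063)<.022);q=P[m]
print("block",q.mean(0),m.sum(),q.min(0),q.max(0))
m=ok&(abs(P[...,2]-.048)<.004)&(g.max(-1)<125)&(np.hypot(P[...,0]-.533,P[...,1]+.063)<.02);print("hub",P[m].mean(0),m.sum(),np.ptp(P[m],0))
m=ok&(abs(P[...,2]-.04)<.006)&(sat<45)&(np.hypot(P[...,0]-.533,P[...,1]+.063)<.092)
r=cv2.minEnclosingCircle((P[m][:,:2]*1000).astype(np.float32));print("plate",r)
m=ok&(abs(P[...,2]-.073)<.004)&(g[...,0]-g[...,2]>40)&(abs(P[...,0]-.534)<.04);print("arm",P[m].min(0),P[m].max(0))
q=(P[ok&(abs(P[...,2]-.018)<.004)&(g[...,0]-g[...,2]>40)][:,:2]*1000).astype(np.float32);print("base",cv2.minAreaRect(q))
E
```

```text
post [ 0.472  -0.0601  0.0843] 70
block [ 0.6412 -0.0621  0.0479] 130 [ 0.6285 -0.0755  0.044 ] [ 0.6551 -0.0493  0.0518]
hub [ 0.534  -0.0623  0.0479] 119 [0.0264 0.0264 0.0078]
plate ((536.8577270507812, -61.397396087646484), 87.85497283935547)
arm [ 0.509  -0.2019  0.069 ] [ 0.5596 -0.1174  0.077 ]
base ((534.6547241210938, -77.41409301757812), (268.3614501953125, 238.26698303222656), 89.91307830810547)
```

```bash
python3 - <<'E'
from h import *
np.set_printoptions(precision=4,suppress=True)
for n in ["top","side"]:
    c=env.read_camera(n); P,ok=cloud(c); g=c["frame"].astype(int)
    near=ok&(np.hypot(P[...,0]-.471,P[...,1]+.062)<.03)
    for lo,hi in [(.082,.09),(.055,.09)]:
        m=near&(P[...,2]>lo)&(P[...,2]<hi); q=P[m]
        (cx,cy),r=cv2.minEnclosingCircle((q[:,:2]*1000).astype(np.float32)); print(n,lo,q.mean(0),m.sum(),cx,cy,r)
    m=ok&(P[...,2]>.052)&near
    k=np.zeros((480,640),np.uint8);k[m]=255; vv,uu=np.nonzero(m); print(uu.min(),uu.max(),vv.min(),vv.max())
    if n=="side":
        # predicted silhouettes centre for candidate angles at mid-height
        for d in (-4,-2,0,2,4):
            b=np.radians(180+d); print(d,pix(c,[.534+.062*np.cos(b),-.0623+.062*np.sin(b),.085]))
        for v in range(vv.min(),vv.max(),4): print(v,uu[vv==v].min(),uu[vv==v].max())
    S=3;uv=[]  # ortho at z=.044, 0.5 mm/px, near the block
    X,Y=np.meshgrid(np.arange(.45,.67,.0004),np.arange(-.02,-.105,-.0004),indexing="ij")
    W=np.stack([X,Y,np.full_like(X,.040)],-1)@c["R"].T+c["t"]; W=W@c["intrinsics"].T; mp=(W[...,:2]/W[...,2:]).astype(np.float32)
    im=cv2.remap(c["frame"],mp[...,0],mp[...,1],cv2.INTER_CUBIC)[::-1]
    uv.append(im); cv2.imwrite(f"pics/ortho_{n}.png",im)
a=np.hstack([cv2.imread("pics/ortho_top.png"),cv2.imread("pics/ortho_side.png")]); print(a.shape); cv2.imwrite("pics/ortho.png",a)
E
```

```text
top 0.082 [ 0.4722 -0.0605  0.0847] 61 472.139404296875 -60.295982360839844 9.27484130859375
top 0.055 [ 0.4713 -0.0594  0.0821] 79 472.11651611328125 -60.01470947265625 9.451056480407715
367 376 278 287
side 0.082 [ 0.4748 -0.0584  0.0842] 39 475.09625244140625 -60.480812072753906 10.977193832397461
side 0.055 [ 0.4748 -0.0549  0.0724] 147 475.75115966796875 -59.514137268066406 11.423046112060547
363 372 234 251
-4 [369.416  235.7428]
-2 [369.5027 235.2579]
0 [369.5527 234.7721]
2 [369.5661 234.286 ]
4 [369.5431 233.8001]
234 365 371
238 364 372
242 363 372
246 363 372
250 364 371
(550, 426, 3)
```

View pics/ortho.png

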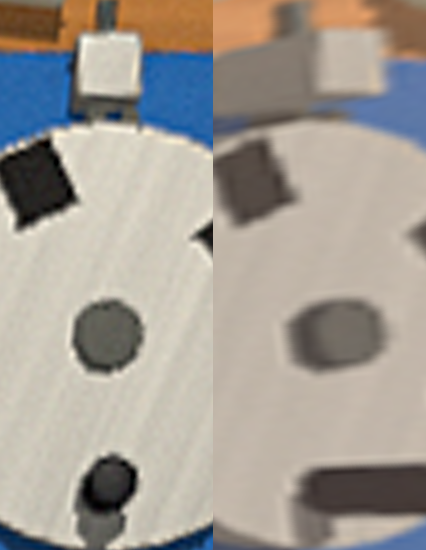

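The teeth look centred on the plunger (ortho columns 83 and 130, hub at 108). The post estimate is still up to 2° short, so I'll regrasp and feel for the detent.

```bash
python3 -c "
from h import *
print(row([.4715,-.0615,.215],90)); print(row([.4715,-.0615,.075],90))"
```

```text
[-0.2325, 0.0007, 0.0004, -0.0001, 0.0003, 0.0009]
[-0.2319, 0.001, 0.2804, -0.0001, 0.0003, 0.0009]
```

carry_out --increments '[[[-0.12,0.001,0,0,0,0.001],[-0.232,0.001,0,0,0,0.001],[-0.232,0.001,0.1,0,0,0.001],[-0.232,0.001,0.2,0,0,0.001],[-0.232,0.001,0.28,0,0,0.001]]]'

```text
clock: 7.42
tcp_pos: [0.4719, -0.0609, 0.0721]
orientation: [-0.0, -0.0, 1.0, 0.0]
wrist_force: [0.7, 0.1, 0.0]
finger_gap: 0.0854
grip_force: 0.0
```

carry_out --increments '[[[0,0,0,0,0,0],[0,0,0,0,0,0],[0,0,0,0,0,0],[0,0,0,0,0,0],[0,0,0,0,0,0]]]' --jaw 1

```text
clock: 8.05
tcp_pos: [0.4724, -0.0618, 0.0762]
orientation: [0.002, 0.0, 1.0, -0.001]
wrist_force: [-1.1, -2.0, 6.3]
finger_gap: 0.0192
grip_force: 25.1
```

carry_out --increments '[[[0,-0.003,0,0,0,0],[0,-0.003,0,0,0,0],[0,-0.003,0,0,0,0]]]'

```text
clock: 8.43
tcp_pos: [0.4723, -0.0625, 0.0762]
orientation: [0.002, -0.0, 1.0, -0.0]
wrist_force: [0.8, 2.0, 7.6]
finger_gap: 0.0194
grip_force: 25.1
```

```bash
python3 arc.py 2
```

```text
[ 0.4723 -0.0625  0.0762] 0.01944991051338849 25.116936564445496 [0.7769 1.9777 7.5799] [ 0.3707 -0.0195  0.3222]
0.06067444592165762 179.49720127442245
90.03965271006142
2.0 [0.0026, -0.0043, 0.0025, -0.0, 0.0006, -0.0056]
```

carry_out --increments '[[[0,-0.003,0,0,0,0],[0,-0.003,0,0,0,0],[0,-0.003,0,0,0,0]]]'

```text
clock: 8.8
tcp_pos: [0.4722, -0.0631, 0.0762]
orientation: [0.002, -0.001, 1.0, 0.001]
wrist_force: [0.3, 5.2, 8.0]
finger_gap: 0.0191
grip_force: 25.3
```

carry_out --increments '[[[0,0.006,0,0,0,0],[0,0.009,0,0,0,0],[0,0.009,0,0,0,0],[0,0.009,0,0,0,0]]]'

```text
clock: 9.3
tcp_pos: [0.4722, -0.0623, 0.0763]
orientation: [0.002, 0.001, 1.0, -0.003]
wrist_force: [-0.6, -8.5, 5.2]
finger_gap: 0.0189
grip_force: 25.3
```

It's spring-centred both ways, so the plate is in its detent. I return to neutral and release.

carry_out --increments '[[[0,-0.005,0,0,0,0],[0,-0.005,0,0,0,0]]]'

```text
clock: 9.55
tcp_pos: [0.4722, -0.0628, 0.0762]
orientation: [0.002, 0.0, 1.0, -0.001]
wrist_force: [-1.0, -0.6, 7.4]
finger_gap: 0.019
grip_force: 25.3
```

carry_out --increments '[[[0,0,0,0,0,0],[0,0,0,0,0,0],[0,0,0,0,0,0],[0,0,0,0,0,0]]]' --jaw 0

```text
clock: 10.05
tcp_pos: [0.4707, -0.0619, 0.0743]
orientation: [-0.0, 0.0, 1.0, 0.0]
wrist_force: [0.0, -0.0, -0.1]
finger_gap: 0.0851
grip_force: 0.0
```

carry_out --increments '[[[0,0,-0.1,0,0,0],[0,0,-0.2,0,0,0],[0,0,-0.28,0,0,0],[0,0,-0.28,0,0,0]]]'

```text
clock: 10.55
tcp_pos: [0.4729, -0.0626, 0.2178]
orientation: [0.003, 0.0, 1.0, -0.001]
wrist_force: [-0.5, -1.5, -0.5]
finger_gap: 0.085
grip_force: 0.0
```

```bash
python3 - <<'E'
from h import *
np.set_printoptions(precision=4,suppress=True)
s=env.get_state(); print(s["tcp_pos"],s["joint_pos"])
print(row([.534,-.14,.215],65)); print(row([.534,-.14,.107],65))
E
```

```text
[ 0.4729 -0.0626  0.2178] [-0.3001  0.1323 -0.2656  1.1662 -0.0001 -0.3   ]
[-0.1222, -0.1548, 0.0066, -0.0001, 0.0011, 0.0694]
[-0.1208, -0.1543, 0.2226, -0.0001, 0.0011, 0.0694]
```

carry_out --increments '[[[-0.04,-0.05,0,0,0,0.025],[-0.08,-0.1,0.004,0,0,0.05],[-0.122,-0.155,0.006,0,0,0.07],[-0.122,-0.155,0.006,0,0,0.07],[-0.122,-0.155,0.006,0,0,0.07]]]'

```text
clock: 11.18
tcp_pos: [0.5308, -0.139, 0.2102]
orientation: [-0.001, 0.218, 0.976, 0.0]
wrist_force: [-0.3, 0.6, -0.5]
finger_gap: 0.0854
grip_force: 0.0
```

```bash
python3 - <<'E'
from h import *
np.set_printoptions(precision=4,suppress=True)
s=env.get_state(); print(s["tcp_pos"],s["joint_pos"])
print(row([.534,-.14,.106],65))
E
```

```text
[ 0.5308 -0.139   0.2102] [-0.4025  0.2793 -0.0986  1.1957  0.0001  0.0367]
[-0.0072, 0.0009, 0.2083, 0.0, -0.0005, -0.0004]
```

carry_out --increments '[[[-0.002,0,0.07,0,0,0],[-0.002,0,0.14,0,0,0],[-0.002,0,0.18,0,0,0],[-0.002,0,0.18,0,0,0],[-0.002,0,0.18,0,0,0]]]'

```text
clock: 11.8
tcp_pos: [0.5329, -0.1396, 0.1224]
orientation: [0.0, 0.218, 0.976, -0.0]
wrist_force: [-0.0, -0.5, 1.1]
finger_gap: 0.0855
grip_force: 0.0
```

```bash
python3 - <<'E'
from h import *
np.set_printoptions(precision=4,suppress=True)
s=env.get_state(); print(s["tcp_pos"],s["joint_pos"])
print(row([.534,-.14,.106],65))
E
```

```text
[ 0.5329 -0.1396  0.1224] [-0.4019  0.3375 -0.2429  0.9895 -0.      0.0371]
[-0.0024, 0.0002, 0.0328, 0.0, 0.0001, -0.0004]
```

carry_out --increments '[[[-0.002,0,0.03,0,0,0],[-0.002,0,0.03,0,0,0]]]'

```text
clock: 12.05
tcp_pos: [0.5331, -0.1401, 0.1057]
orientation: [-0.001, 0.218, 0.976, 0.0]
wrist_force: [-0.2, -0.4, 0.6]
finger_gap: 0.0851
grip_force: 0.0
```

carry_out --increments '[[[0,0,0,0,0,0],[0,0,0,0,0,0],[0,0,0,0,0,0],[0,0,0,0,0,0],[0,0,0,0,0,0]]]' --jaw 1 --squeeze 35

```text
clock: 12.68
tcp_pos: [0.5336, -0.1407, 0.1067]
orientation: [0.0, 0.218, 0.976, -0.0]
wrist_force: [-0.9, -1.9, 2.2]
finger_gap: 0.0112
grip_force: 37.0
```

carry_out --increments '[[[0,0,0,0,0,0.028],[0,0,0,0,0,0.056],[0,0,0,0,0,0.084],[0,0,0,0,0,0.112],[0,0,0,0,0,0.14]]]'

```text
clock: 13.3
tcp_pos: [0.5341, -0.1403, 0.1067]
orientation: [0.0, 0.615, 0.788, 0.0]
wrist_force: [-0.1, 0.1, 1.0]
finger_gap: 0.0115
grip_force: 36.9
```

carry_out --increments '[[[0,0,0,0,0,0.02],[0,0,0,0,0,0.035],[0,0,0,0,0,0.04],[0,0,0,0,0,0.04]]]'

```text
clock: 13.8
tcp_pos: [0.5342, -0.1403, 0.1067]
orientation: [0.0, 0.707, 0.707, 0.0]
wrist_force: [1.6, 1.2, 1.2]
finger_gap: 0.0115
grip_force: 36.9
```

```bash
python3 arc.py
```

```text
[ 0.5342 -0.1403  0.1067] 0.011521619415191767 36.87335729598999 [1.6355 1.2095 1.2448] [ 0.2496 -0.4086 -0.048 ]
0.07731720931616998 -89.11017478787203
0.05429557847104237
```

carry_out --increments '[[[0,0,0,0,0,0.006],[0,0,0,0,0,0.012],[0,0,0,0,0,0.012]]]'

```text
clock: 14.18
tcp_pos: [0.5342, -0.1403, 0.1068]
orientation: [0.001, 0.732, 0.681, 0.0]
wrist_force: [1.5, -0.1, 3.1]
finger_gap: 0.0114
grip_force: 69.4
```

```bash
python3 arc.py
```

```text
[ 0.5342 -0.1403  0.1068] 0.011364737898285869 69.43172363564372 [ 1.5    -0.0688  3.103 ] [ 0.0499 -0.3808  1.6586]
0.07733325163797568 -89.09808910752906
-4.081546851187383
```

Seated: the torque rose to 1.66 N m. Now I back off 90°.

carry_out --increments '[[[0,0,0,0,0,-0.024],[0,0,0,0,0,-0.05],[0,0,0,0,0,-0.077],[0,0,0,0,0,-0.104],[0,0,0,0,0,-0.131]]]'

```text
clock: 14.8
tcp_pos: [0.5337, -0.1405, 0.1067]
orientation: [0.0, 0.398, 0.917, 0.0]
wrist_force: [0.7, 1.1, 2.8]
finger_gap: 0.0114
grip_force: 37.1
```

carry_out --increments '[[[0,0,0,0,0,-0.027],[0,0,0,0,0,-0.054],[0,0,0,0,0,-0.081],[0,0,0,0,0,-0.108],[0,0,0,0,0,-0.131]]]'

```text
clock: 15.42
tcp_pos: [0.5335, -0.1409, 0.1068]
orientation: [0.0, -0.002, 1.0, -0.0]
wrist_force: [-0.9, -0.6, 3.0]
finger_gap: 0.0113
grip_force: 37.1
```

carry_out --increments '[[[0,0,0,0,0,0],[0,0,0,0,0,0],[0,0,0,0,0,0],[0,0,0,0,0,0]]]'

```text
clock: 15.92
tcp_pos: [0.5336, -0.1409, 0.1067]
orientation: [-0.0, 0.001, 1.0, -0.001]
wrist_force: [-1.5, -2.7, 4.9]
finger_gap: 0.0116
grip_force: 37.4
```

```bash
python3 arc.py; python3 - <<'E'
from h import *
for n in ["top","side"]:
    c=env.read_camera(n); P,ok=cloud(c)
    x,y=pix(c,[.51,-.1,.07]).astype(int); print(x,y)
    cv2.imwrite(f"pics/{n}2.png",cv2.resize(c["frame"][y-70:y+70,x-70:x+70],(560,560),interpolation=cv2.INTER_CUBIC))
a=np.hstack([cv2.resize(cv2.imread(f"pics/{n}2.png"),(400,400)) for n in ("top","side")]); cv2.imwrite("pics/end.png",a)
E
```

```text
[ 0.5336 -0.1409  0.1067] 0.011553473364600234 37.4427205324173 [-1.4718 -2.7444  4.9349] [-0.7285  0.2861 -0.0582]
0.07790955738090652 -89.59092008535555
89.92131429246497
387 262
352 231
```

View pics/end.png

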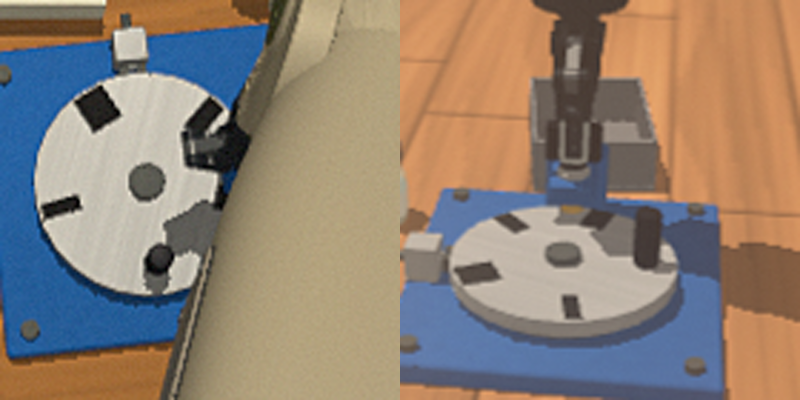

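The picture shows the plate unchanged, with its post at crop (158,258) opposite the block. The fingers hold the wing flat (gap 11.5 mm, yaw 90°), so I hand in.

```bash
python3 -c "
from workcell import env
print(env.hand_in())"
```

```text
the job is handed in; nothing more can be done
None
```

I handed the job in at about 16 s; no verdict came back, but my readings put the plate in its detent with the post released, and the thumbscrew seated, backed off about 90° and still held at 37 N.

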